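# Release the big ball from the wooden ball run

### The arm

A 7-joint arm with a two-finger parallel gripper is mounted at the origin on the work surface. World frame = base frame: x ahead of the robot, y to its left, z up, the work surface at z = 0. Lengths are in m, angles in rad, forces in N, time in s.
With the tool pointing down it reaches from about 0.425 to 0.925 m from the base axis. Payload 6.8 kg.
Tool frame: the origin (TCP) lies between the finger pads; the fingertips stand finger_overhang ahead of it and the grasp point (between the pads) lies 6 mm ahead of it (finger_overhang is the distance from the TCP to the fingertips, in m); z points along the fingers, y is the line along which they close (so a half turn about z gives the same grasp; the last joint's range is limited). The gripper opens to 85 mm and grips with 20 to 120 N. Pads are 22 mm wide; open, the fingers measure 114 mm over their backs; the gripper's body (76 mm by 85 mm) begins 54 mm behind the grasp point. The pads swing forward as they close: fully open they stand 13 mm farther back than shut.
Start: joints at [-1.243, 0.477, 0.022, 1.555, -0.011, 1.109, -0.083], TCP at [0.285, 0.612, 0.256] pointing down, gripper open.
Joint ranges: [-2.96, 2.96], [-0.34, 2.1], [-1.41, 1.46], [0.24, 2.44], [-1.37, 4.51], [0.17, 1.92], [-2.96, 2.96]. Speed limits (rad/s): [2.39, 2.39, 3.14, 3.14, 3.14, 3.14, 3.14].

### API

Orientations are given as a unit quaternion [w, x, y, z].
In Python, from station import * gives the robot as it stands.
- The arm moves only by the tool drive_tool, never from a script. Its argument "increments" is a list of rows, each an object of numbers: "claw": the finger opening in m, from 0 to 0.0854; "dx", "dy", "dz": the shift along the tool's x, y, z in m; "wx", "wy", "wz": the turn, a rotation vector about the tool's x, y, z in degrees. A call has 1 to 20 rows; each row shifts and turns the commanded pose from where the row before left it, along the tool's axes as they then stand; what a row does not reach is not made up. A row lasts 1/8 s, in which the tool goes at most 62.5 mm and 10.7 degrees, less where a joint would pass 70% of its speed; a pose out of reach is approached as far as the arm can. A call with a gripper value outside its range is refused whole. The fingers move at their own pace and stop on an object; "newtons" is the grip in N (left out, the last holds). Time passes only in rows, so rows that do not move let the fingers close. It gives the time, the measured TCP pose, the force, the opening and the grip force at its end, in the units of the state.
- get_obs(): the state, without advancing time (a new reading comes with each control period).
- read_camera(name): name is "side" or "top" or "wrist"; returns (picture, depth): 420x560x3 uint8, red, green, blue; 420x560 float32, m along the optical axis (not along the pixel's ray), 0 where there is no reading.
- calibration(name): a dict with "intrinsics" (3x3 intrinsics, pixels), "k1" (the pictures are not rectified: a ray, as slopes to the right and down, at radius r is drawn at 1 + k1 r^2 times it, then the intrinsics apply), "R" (3x3) and "t" (3): a world point X has camera coordinates R X + t; the wrist camera has in their place "mount" (4x4, takes a point from camera to tool coordinates, whose origin is the TCP and whose axes are the flange's). Camera axes: x right, y down, z forward; pixel columns grow to the right and rows downward; lengths in m; the calibration is good to about 2 mm. A picture is of the moment at which its call begins: read the wrist's pose just before it. calibration takes no time and is no camera call.
- hand_in(): hands the job in; it is judged then, once.
The state is a dict: "t": time; "q": joint angles; "joint_vel": joint speeds; "joint_torque": joint torques, N m; "eef_pos": TCP position; "tool_rot": TCP orientation; "contact_force": force on the tool from outside, world axes, zero at the start; "torque": the same for the moment, N m; "gripper_width": opening from 0.0 (shut) to 1.0 (fully open); "grasp_force": force on a finger pad.
Only numpy, scipy, OpenCV 4.12 (cv2) and the standard library are available. Lean on these libraries where they do the work, as an engineer would, in place of code of your own. Each camera call takes 0.05 s, during which the arm holds its last target. There are 200 camera calls.

### The job

On the wooden ball run, press down the round pad of the lever whose gate holds back the larger steel ball, so that its gate lifts and the ball rolls down into the tray; then let go so that the gate comes back down. Keep the other gate shut with the smaller ball waiting behind it. Do not touch the balls, and leave the things standing round about where they are.

Things in the scene. Friction and masses are not known exactly. Their poses are not given: they have to be found in the camera images.
- run: The wooden ball run, fixed to the table: 320 mm along its x (-171 to +149), 420 mm along its y, at most 150 mm high with a gate lifted. Origin on the table top under the middle between the two gates; x points up the lanes (away from the robot, turned up to 0.35 rad either way), y to the left, z up. Two sloping lanes lie side by side; both lead down to one tray on the robot's side (-x).
- lane_left (a point): Left lane's floor at its gate, at x 0, y +30, z 45 mm in the run's frame. The lane is 36 mm wide between 20 mm high rails and slopes up 10 degrees from here along the run's x for 140 mm. Its gate, an upright wooden plate, hangs here from the inner end of the left lever, which lies across along the run's y and pivots at y +100, z 100 mm; the pad is the lever's outer end, y about +168 mm.
- lane_right (a point): The same for the right lane (mirror image): at x 0, y -30, z 45 mm in the run's frame; its lever pivots at y -100 mm and has its pad at y about -168 mm.
- tray (a point): Middle of the tray's flat floor, 12 mm above the table, at x = -125 mm in the run's frame. The tray is open on top, 108 mm wide (y) and closed by walls reaching 60 mm above the table; its flat part runs from x = -85 to -164 mm, and the chute from the gates at x = 0 comes down into it between the same side walls.
- lever_left (a joint): Rocking angle of the left lever: 0 at rest (gate down, pad high), 0.6 rad with its pad fully down (stop). The pad then has sunk about 44 mm and the gate has risen about 45 mm. A spring brings it back; the pad takes about 3 N to start and 6 N at the bottom. The big ball can pass from about 0.45 rad.
- lever_right (a joint): The same for the right lever.
- pad_left (a point): Centre of the top of the left lever's round dark wooden pad, 40 mm in diameter, 10 mm thick, the outer end of the lever. At rest about 135 mm above the table and tilted 0.3 rad (outer edge up); it sinks almost straight down, on a 76 mm arc about the pivot, and ends tilted 0.3 rad the other way about 90 mm above the table. Free space above it.
- pad_right (a point): The same for the right lever (its mirror image).
- big_ball_center (a point): Centre of the larger ball: dark steel, 32 mm diameter, about 134 g, waiting behind one of the two gates (left or right lane, it varies).
- small_ball_center (a point): Centre of the smaller ball: dark steel, 18 mm diameter, about 24 g, waiting behind the other gate; it stays there.
- card_box: Bystander: flat card-game box, 62 x 90 x 24 mm, origin under its centre, on the table near the run.
- paint_jar: Bystander: paint jar, 42 mm diameter, 85 mm high, origin under its centre, on the table near the run.
- peg_doll: Bystander: turned wooden peg doll, 38 mm diameter, 76 mm high, origin under its centre, on the table near the run.
- crayon_tin: Bystander: flat crayon tin, 60 x 100 x 20 mm, origin under its centre, on the table near the run.
Things that resemble listed ones, but are neither listed nor needed, are in the scene too. Leave any pink or yellow look-alike of the part that bears big_ball_center alone.

How it is judged:
On the way, in this order (a step that is already met when the one before it is completed fails the run):
1. a lever is pressed down and its gate stands lifted (value of joint any of lever_left, lever_right above 0.35 rad), for 0.1 s.
2. the big ball is down in the tray (x of big_ball_center in the frame of run below -0.06 m and z of big_ball_center in the frame of run below 0.045 m), for 0.1 s.
At the end, for the whole second after the job is handed in: The big ball lies in the tray (its centre between 60 and 166 mm before the gates, below 45 mm height) and is nearly at rest (under 0.1 m/s), the small ball still waits behind its gate (centre 5 to 60 mm up its lane), and both levers are back at rest with the gates down (within 0.05 rad) (all of step 2 and x of big_ball_center in the frame of run above -0.166 m and y of big_ball_center in the frame of run between -0.056 and 0.056 m and linear speed of big_ball below 0.1 m/s and x of small_ball_center in the frame of run between 0.005 and 0.06 m and z of small_ball_center in the frame of run above 0.045 m and value of joint each of lever_left, lever_right below 0.05 rad); the robot touches nothing.
It fails at once if the gate of the small ball's lane is lifted (more than 0.15 rad) ((y of small_ball_center in the frame of run above 0 m and value of joint lever_left above 0.15 rad) or (y of small_ball_center in the frame of run below 0 m and value of joint lever_right above 0.15 rad)).
It fails at once if the robot touches a ball (contact force between any of the fingers, the arm and big_ball above 0.3 N or contact force between any of the fingers, the arm and small_ball above 0.3 N).
It fails at once if a ball is lifted off the run (height (world z) of any of big_ball_center, small_ball_center above 0.11 m).
It fails at once if a bystander is moved more than 20 mm or lifted (distance of any of card_box, paint_jar, peg_doll, crayon_tin from where it was at the start of the episode above 0.02 m).
It also fails if it takes over 32 s, if anything falls off the work surface, if the arm or the gripper's body presses on something with over 40 N, if the wrist force passes 120 N, or if a joint passes its speed limit or range.

## Working session

There is one attempt and no reset: what is moved stays moved. The work goes in short steps, Python scripts to look and compute and a tool call to move; the robot and the scene stay as the last step left them, time stands still between calls to the robot, and variables do not carry over. Pictures are saved under pics/ and viewed, at most 10 in all, crops included, and the job is handed in when it is done.

Besides the shell and the picture viewer there is one more tool, called as name(argument=value, ...), one argument or row to a line, values as JSON. drive_tool: Moves the arm, as the interface text tells. Its arguments: {"type":"object","properties":{"increments":{"type":"array","items":{"type":"object","properties":{"claw":{"type":"number"},"dx":{"type":"number"},"dy":{"type":"number"},"dz":{"type":"number"},"wx":{"type":"number"},"wy":{"type":"number"},"wz":{"type":"number"}}}},"newtons":{"type":"number"}},"required":["increments"]}

```bash
mkdir -p pics; cat > h.py <<'E'
from station import *
import numpy as np, cv2
def snap(n,f):
    o=get_obs(); p,d=read_camera(n); cv2.imwrite(f'pics/{f}.png',p[...,::-1]); np.save(f'{f}.npy',d); return o,p,d
def world(n,d):
    c=calibration(n); K=np.array(c['intrinsics']); h,w=d.shape
    v,u=np.mgrid[:h,:w]
    pts=np.stack([u,v],-1).reshape(-1,1,2).astype(float)
    r=cv2.undistortPoints(pts,K,np.array([c['k1'],0,0,0.])).reshape(h,w,2)
    X=np.dstack([r,np.ones((h,w))])*d[...,None]
    return (X-np.array(c['t']))@np.array(c['R'])
E
python3 - <<'E'
from h import *
o,p,d=snap('top','top1'); o2,_,_=snap('side','side1'); print(o)
E
```

```text
{'t': 0.0, 'q': array([-1.24309605,  0.47779972,  0.02233238,  1.55645731, -0.01152295,
        1.10928158, -0.08310134]), 'joint_vel': array([ 0.00018884,  0.00065034, -0.00149931, -0.00025126, -0.00162864,
       -0.00032202, -0.00247502]), 'joint_torque': array([ 1.38913429e-04, -5.96446502e+01,  1.60784382e+00, -2.81194371e+01,
        1.24342006e-02,  9.24818247e-03, -5.29479180e-06]), 'eef_pos': array([0.28471224, 0.61141464, 0.2553233 ]), 'tool_rot': array([-1.41795994e-04,  2.16171748e-01,  9.76354930e-01, -8.97986826e-04]), 'contact_force': array([ 0.37221233,  0.00673766, -0.25780865]), 'torque': array([ 0.00074181, -0.01270035, -0.02842768]), 'grasp_force': 0.0, 'gripper_width': 1.0006050064667606}
```

View pics/top1.png

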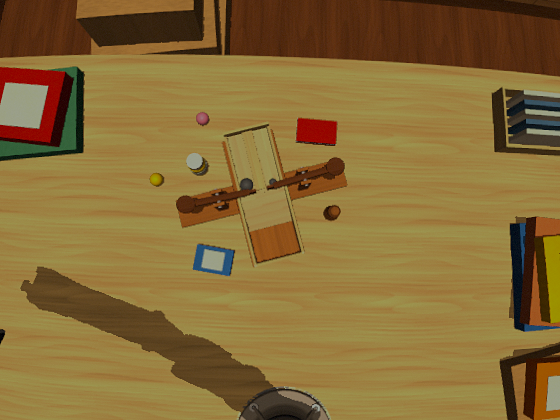

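View pics/side1.png

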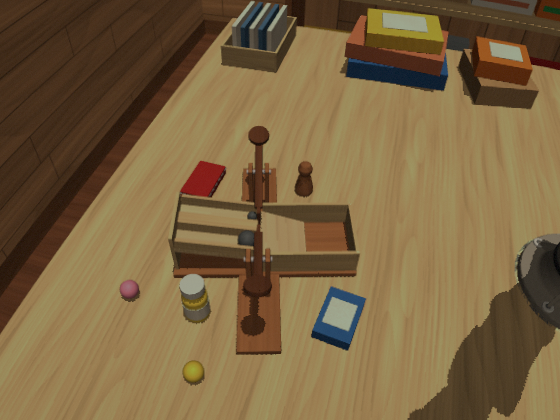

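The top view shows the big ball at (246,184) in the left lane, the small one at (272,183) in the right lane, and the left pad at (186,204). So it's the left lever that gets pressed.

```bash
python3 - <<'E'
from h import *
for n,pads,balls in (('top',[(186,204),(336,166)],[(246,184),(272,183)]),('side',[(258,286),(259,134)],[(246,238),(252,216)])):
    d=np.load(n+'1.npy'); W=world(n,d)
    im=cv2.imread(f'pics/{n}1.png')
    for u,v in pads:
        P=W[v-18:v+19,u-18:u+19].reshape(-1,3); q=P[(P[:,2]>.115)&(P[:,2]<.16)]
        c=P[18*37+18]; q=q[np.linalg.norm(q[:,:2]-c[:2],axis=1)<.03]
        print(n,'pad px',c.round(4),len(q),q.mean(0).round(4),q.min(0).round(3),q.max(0).round(3))
    for u,v in balls: print(n,'ball',W[v,u].round(4), im[v,u])
print(calibration('top')['t'])
E
```

```text
top pad px [0.544  0.2302 0.1331] 311 [0.5438 0.2285 0.1332] [0.524 0.202 0.115] [0.562 0.252 0.143]
top pad px [ 0.6361 -0.0933  0.1385] 295 [ 0.6356 -0.0896  0.1331] [ 0.617 -0.112  0.116] [ 0.657 -0.065  0.144]
top ball [0.5991 0.1045 0.0834] [69 77 82]
top ball [0.6067 0.0451 0.0617] [46 54 64]
side pad px [0.5394 0.2375 0.1357] 521 [0.5416 0.2362 0.1346] [0.523 0.214 0.127] [0.562 0.253 0.141]
side pad px [ 0.6332 -0.0896  0.1341] 380 [ 0.634  -0.0861  0.1302] [ 0.615 -0.11   0.115] [ 0.656 -0.06   0.14 ]
side ball [0.5969 0.1143 0.0776] [66 71 71]
side ball [0.6058 0.0515 0.0628] [57 63 62]
[0.01454891 0.55892402 1.00885771]
```

The measurements agree with the given sizes: pad spacing is 337 mm against 336, and pad height about 134 mm. Next I move above the left pad with the claw shut.

drive_tool(
  increments=[
    {"claw":0,"dx":-0.033,"dy":-0.0195},
    {"dx":-0.033,"dy":-0.0195},
    {"dx":-0.033,"dy":-0.0195},
    {"dx":-0.033,"dy":-0.0195},
    {"dx":-0.033,"dy":-0.0195},
    {"dx":-0.033,"dy":-0.0195},
    {"dx":-0.033,"dy":-0.0195},
    {"dx":-0.033,"dy":-0.0195},
    {"dx":-0.033,"dy":-0.0195},
    {"dx":-0.033,"dy":-0.0195},
    {"dx":-0.033,"dy":-0.0195},
    {"dx":-0.033,"dy":-0.0195},
    {},
  ],
)

```text
schema error: expected keys claw, dx, dy, dz, wx, wy, wz
```

```bash
python3 -c "
import station
print([k for k in dir(station) if k[0]!='_'], getattr(station,'finger_overhang',None))
o=station.get_obs();print(o['tool_rot'])"
```

```text
['PlanningError', 'calibration', 'finger_overhang', 'get_obs', 'hand_in', 'read_camera'] 0.025
[-1.01165102e-04  2.16189794e-01  9.76351001e-01 -8.27714500e-04]
```

drive_tool(
  increments=[
    {"claw":0,"dx":-0.033,"dy":-0.0195,"dz":0,"wx":0,"wy":0,"wz":0},
    {"claw":0,"dx":-0.033,"dy":-0.0195,"dz":0,"wx":0,"wy":0,"wz":0},
    {"claw":0,"dx":-0.033,"dy":-0.0195,"dz":0,"wx":0,"wy":0,"wz":0},
    {"claw":0,"dx":-0.033,"dy":-0.0195,"dz":0,"wx":0,"wy":0,"wz":0},
    {"claw":0,"dx":-0.033,"dy":-0.0195,"dz":0,"wx":0,"wy":0,"wz":0},
    {"claw":0,"dx":-0.033,"dy":-0.0195,"dz":0,"wx":0,"wy":0,"wz":0},
    {"claw":0,"dx":-0.033,"dy":-0.0195,"dz":0,"wx":0,"wy":0,"wz":0},
    {"claw":0,"dx":-0.033,"dy":-0.0195,"dz":0,"wx":0,"wy":0,"wz":0},
    {"claw":0,"dx":-0.033,"dy":-0.0195,"dz":0,"wx":0,"wy":0,"wz":0},
    {"claw":0,"dx":-0.033,"dy":-0.0195,"dz":0,"wx":0,"wy":0,"wz":0},
    {"claw":0,"dx":-0.033,"dy":-0.0195,"dz":0,"wx":0,"wy":0,"wz":0},
    {"claw":0,"dx":-0.033,"dy":-0.0195,"dz":0,"wx":0,"wy":0,"wz":0},
    {"claw":0,"dx":0,"dy":0,"dz":0,"wx":0,"wy":0,"wz":0},
    {"claw":0,"dx":0,"dy":0,"dz":0,"wx":0,"wy":0,"wz":0},
  ],
)

```text
t: 1.85
eef_pos: [0.5446, 0.2332, 0.2559]
tool_rot: [-0.001, 0.216, 0.976, 0.0]
contact_force: [-1.0, -0.6, -0.5]
gripper_width: -0.004
grasp_force: 0.0
```

drive_tool(
  increments=[
    {"claw":0,"dx":0,"dy":0,"dz":0.025,"wx":0,"wy":0,"wz":0},
    {"claw":0,"dx":0,"dy":0,"dz":0.025,"wx":0,"wy":0,"wz":0},
    {"claw":0,"dx":0,"dy":0,"dz":0.02,"wx":0,"wy":0,"wz":0},
    {"claw":0,"dx":0,"dy":0,"dz":0.015,"wx":0,"wy":0,"wz":0},
    {"claw":0,"dx":0,"dy":0,"dz":0.01,"wx":0,"wy":0,"wz":0},
    {"claw":0,"dx":0,"dy":0,"dz":0.005,"wx":0,"wy":0,"wz":0},
    {"claw":0,"dx":0,"dy":0,"dz":0,"wx":0,"wy":0,"wz":0},
    {"claw":0,"dx":0,"dy":0,"dz":0,"wx":0,"wy":0,"wz":0},
  ],
)

```text
t: 2.85
eef_pos: [0.5455, 0.2329, 0.157]
tool_rot: [0.0, 0.216, 0.976, 0.0]
contact_force: [-1.1, 1.6, 2.7]
gripper_width: 0.004
grasp_force: 1.3
```

```bash
python3 -c "
from h import *
snap('side','side2')"
```

```text
(no output)
```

View pics/side2.png

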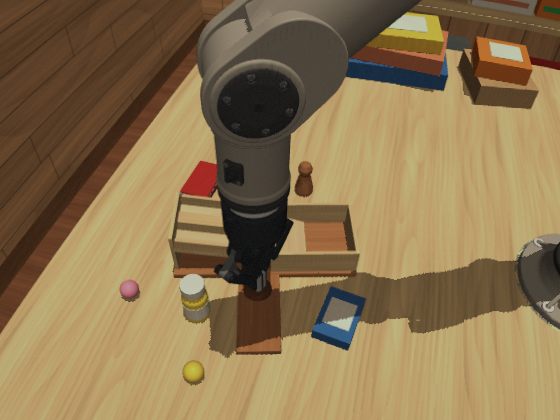

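The side view shows the shut fingertips on the left pad at about (258,290), and the force reading confirms contact. Now I press.

drive_tool(
  increments=[
    {"claw":0,"dx":0,"dy":0,"dz":0.01,"wx":0,"wy":0,"wz":0},
    {"claw":0,"dx":0,"dy":0,"dz":0.01,"wx":0,"wy":0,"wz":0},
    {"claw":0,"dx":0,"dy":0,"dz":0.01,"wx":0,"wy":0,"wz":0},
    {"claw":0,"dx":0,"dy":0,"dz":0.006,"wx":0,"wy":0,"wz":0},
    {"claw":0,"dx":0,"dy":0,"dz":0,"wx":0,"wy":0,"wz":0},
    {"claw":0,"dx":0,"dy":0,"dz":0,"wx":0,"wy":0,"wz":0},
    {"claw":0,"dx":0,"dy":0,"dz":0,"wx":0,"wy":0,"wz":0},
    {"claw":0,"dx":0,"dy":0,"dz":0,"wx":0,"wy":0,"wz":0},
  ],
)

```text
t: 3.9
eef_pos: [0.5455, 0.2341, 0.1207]
tool_rot: [0.0, 0.216, 0.976, 0.001]
contact_force: [-0.7, 4.5, 6.5]
gripper_width: 0.001
grasp_force: 3.4
```

```bash
python3 -c "
from h import *
snap('side','side3');snap('top','top3')
a=cv2.imread('pics/side3.png')[150:330,150:380];b=cv2.imread('pics/top3.png')[100:280,160:380]
cv2.imwrite('pics/c3.png',cv2.resize(np.hstack([a,b]),None,fx=1.75,fy=1.75))"
```

```text
(no output)
```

View pics/c3.png

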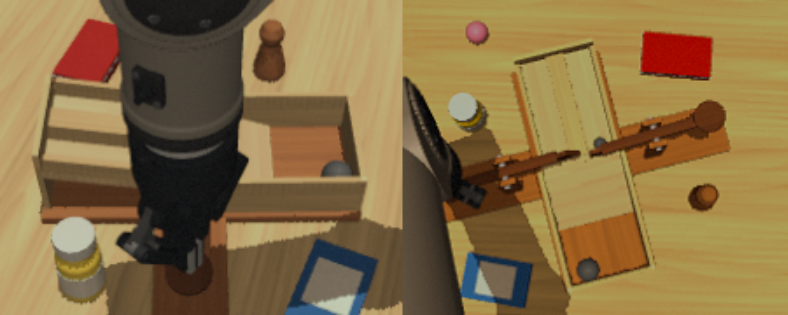

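The big ball is in the tray (crop, top view at (587,268)), and the small ball still waits behind its gate at (598,143). Time to let go.

drive_tool(
  increments=[
    {"claw":0,"dx":0,"dy":0,"dz":-0.01,"wx":0,"wy":0,"wz":0},
    {"claw":0,"dx":0,"dy":0,"dz":-0.01,"wx":0,"wy":0,"wz":0},
    {"claw":0,"dx":0,"dy":0,"dz":-0.01,"wx":0,"wy":0,"wz":0},
    {"claw":0,"dx":0,"dy":0,"dz":-0.01,"wx":0,"wy":0,"wz":0},
    {"claw":0,"dx":0,"dy":0,"dz":-0.02,"wx":0,"wy":0,"wz":0},
    {"claw":0,"dx":0,"dy":0,"dz":-0.03,"wx":0,"wy":0,"wz":0},
    {"claw":0,"dx":0,"dy":0,"dz":-0.04,"wx":0,"wy":0,"wz":0},
    {"claw":0,"dx":0.04,"dy":0.02,"dz":0,"wx":0,"wy":0,"wz":0},
    {"claw":0,"dx":0.04,"dy":0.02,"dz":0,"wx":0,"wy":0,"wz":0},
    {"claw":0,"dx":0.04,"dy":0.02,"dz":0,"wx":0,"wy":0,"wz":0},
    {"claw":0,"dx":0.04,"dy":0.02,"dz":0,"wx":0,"wy":0,"wz":0},
    {"claw":0,"dx":0.04,"dy":0.02,"dz":0,"wx":0,"wy":0,"wz":0},
    {"claw":0,"dx":0,"dy":0,"dz":0,"wx":0,"wy":0,"wz":0},
    {"claw":0,"dx":0,"dy":0,"dz":0,"wx":0,"wy":0,"wz":0},
    {"claw":0,"dx":0,"dy":0,"dz":0,"wx":0,"wy":0,"wz":0},
    {"claw":0,"dx":0,"dy":0,"dz":0,"wx":0,"wy":0,"wz":0},
  ],
)

```text
t: 6.0
eef_pos: [0.4069, 0.4066, 0.2503]
tool_rot: [0.0, 0.217, 0.976, -0.0]
contact_force: [-0.4, 1.3, 0.3]
gripper_width: -0.0
grasp_force: 0.0
```

```bash
python3 -c "
from h import *
snap('side','side4');_,_,d=snap('top','top4')
W=world('top',d);print(W[204,186],W[166,336])
a=cv2.imread('pics/side4.png')[110:330,150:380];b=cv2.imread('pics/top4.png')[80:300,160:380]
cv2.imwrite('pics/c4.png',cv2.resize(np.hstack([a,b]),None,fx=1.75,fy=1.75))"
```

```text
[0.54401805 0.23031291 0.1325063 ] [ 0.63717214 -0.09410246  0.13323347]
```

View pics/c4.png

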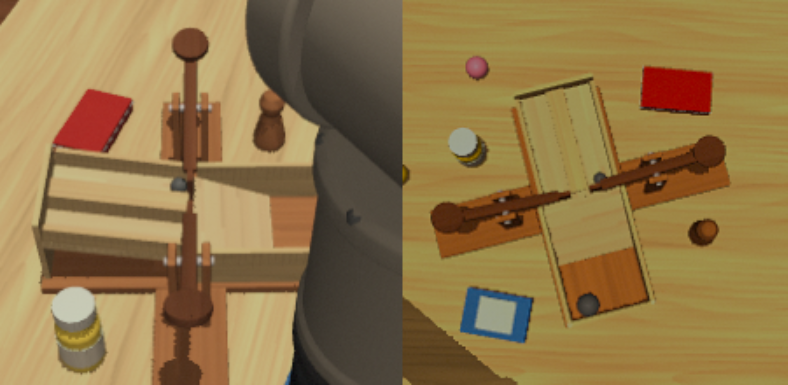

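Both pads are back at rest height (about 133 mm). The big ball lies still in the tray at (587,305), the small ball waits at (599,178), and the bystanders have not moved.

```bash
python3 -c "
from station import *
print(hand_in())"
```

```text
the job is handed in; nothing more can be done
None
```

I pressed and released the left lever: the big ball rolled into the tray, the left gate came back down, the small ball stayed behind its shut gate, and the job is handed in; no verdict was returned.

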